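# Feed a flat bar under the guard of a guillotine tool and lower the die on it

## Robot

A 6-joint arm with a two-finger parallel gripper is mounted at the origin on the work surface. World frame = base frame: x ahead of the robot, y to its left, z up, the work surface at z = 0. Lengths are in mm, angles in rad, forces in N, time in s.
With the tool pointing down it reaches from about 400 to 825 mm from the base axis. Payload 7 kg.
Tool frame: the origin (TCP) lies at the very end of the fingers, on their centre line; the grasp point (between the pads) lies 19 mm behind it; z points along the fingers, y is the direction in which the jaws open and shut (so a half turn about z gives the same grasp; the last joint's range is limited). The gripper opens to 88 mm and grips with 3 to 60 N. Pads are 19 mm wide; open, the fingers measure 130 mm over their backs; the gripper's body (78 mm by 193 mm) begins 47 mm behind the grasp point.
Start: joints at [1.552, 0.359, 0.012, 0, -1.224, -0.288], TCP at [203.865, 643.455, 197.461] pointing down, gripper open.
Joint ranges: [-3.07, 3.07], [-1.43, 2.12], [-1.02, 1.25], [-3.03, 1.67], [-3.05, -0], [-3.03, 3.03]. Speed limits (rad/s): [2.39, 2.39, 3.01, 3.14, 3.14, 3.14].

## Interface

Orientations are given as a unit quaternion [x, y, z, w].
In Python, from plant import bot gives the robot as it stands. Calls block until the motion is done:
- bot.move_ptp(position, orientation): joint-space move of the TCP to a pose.
- bot.line_to(position, velocity=150, ori=None): straight line of the TCP; ori=None keeps the orientation; velocity is the mean speed in mm/s.
- bot.move_joints(angles): joint-space move.
- bot.move_gripper(opening, force=None): finger opening in mm; force is the grip in N (None keeps the last); returns when the fingers have stopped.
- bot.pause(seconds).
- bot.solve_ik(position, orientation): joint angles nearest the present ones, or None.
- bot.read_state(): the state.
- bot.camera(name): name is "scene" or "side" or "wrist"; returns the picture (420x560x3 uint8, red, green, blue); there is no depth.
- bot.get_calibration(name): a dict with "fx", "fy", "cx", "cy" (pixels), "distortion" ([k1, k2, p1, p2, k3] as OpenCV has them; the pictures are not rectified), "view" (4x4, takes a point from world to camera coordinates); the wrist camera has in their place "T_tool_cam" (4x4, takes a point from camera to tool coordinates, whose origin is the TCP and whose axes are the flange's). Camera axes: x right, y up, looking along -z (the intrinsics and any distortion apply to the point x, -y, -z); pixel columns grow to the right and rows downward; lengths in mm; the calibration is good to about 2 mm. A picture is of the moment at which its call begins: read the wrist's pose just before it. get_calibration takes no time and is no camera call.
A pose or a line that the arm cannot do raises bot.Unreachable and nothing moves.
- bot.close_job(): hands the job in, once; it reports no verdict.
The state is a dict: "t": time; "joint_pos": joint angles; "qvel": joint speeds; "tau": joint torques, N m; "tcp_pos": TCP position; "eef_rot": TCP orientation; "contact_force": force on the tool from outside, world axes, zero at the start; "moment": the same for the moment, N m; "width": finger opening in mm.
Only numpy, scipy, OpenCV 4.12 (cv2) and the standard library are available. Lean on these libraries where they do the work, as an engineer would, in place of code of your own. Each camera call takes 0.05 s, during which the arm holds its last target.

## Task

Load the steel flat bar into the guillotine tool: lay it flat on the runway, slide it in under the scale guard and between the uprights until its end is fully home against the end stop, then push the ram down until the top die rests on the bar. Leave the bar and the ram like that, and do not disturb the other things on the bench.

Things in the scene. Friction and masses are not known exactly. Their poses are not given: they have to be found in the camera images.
- flat_bar: The steel flat bar to be loaded: 170 mm long (its x), 34 mm wide (its y), 14 mm thick (its z), about 0.6 kg, the widest and longest plain bar on the bench, the same at both ends and both faces. Origin: centre of its underside. It starts lying flat on the bench.
- bar_mid (a point): Centre of the flat bar (7 mm above its underside).
- guillotine: The guillotine tool, a steel forging fixture bolted to the bench. Origin: on the bench, midway between its two uprights; +y is the direction in which bars are fed, z up, x across. Base plate 120 mm wide, 10 mm high, y -200 to +130 mm. The runway ends at a raised end stop: face at y = +100 mm, 105 mm above the bench. Crossbars above the uprights reach 191 mm.
- runway_start (a point): Start of the runway, centre of its top edge: a rail 24 mm wide, its flat top 60 mm above the bench, from y = -185 to +100 mm in the guillotine frame.
- gap (a point): Entry of the gap between the two uprights, on the runway's top (guillotine frame 0, -20, 60 mm). The uprights stand on either side of the runway, inner faces 46 mm apart, outer faces 96 mm apart, 40 mm deep along y (-20 to +20 mm), up to 190 mm above the bench.
- guard_edge (a point): Middle of the lower free edge of the scale guard, a flat plate 100 mm wide and 5 mm thick that overhangs the runway on the feed side from y = -60 mm to the uprights, its underside 170 mm above the bench (110 mm above the runway).
- bar_home (a point): Where the flat bar's centre is when the bar is fully home: lying flat on the runway, its end against the end stop (guillotine frame: 0, +15 mm, 67 mm high). The bar then reaches from y = -70 to +100 mm, so its tail shows only 10 mm beyond the edge of the guard. The axes are those of guillotine.
- ram (a joint): How far the ram (top die with its stem and square striking cap) has been lowered, m. It slides straight down between the uprights, range 0 to 0.044, and stays where it is left; pushing it down takes about 5 N. At 0 the underside of the die (40 mm across x, y -13 to +13 mm) is 105 mm above the bench, 45 mm above the runway; it meets the top of the 14 mm bar at 0.031.
- ram_top (a point): Centre of the top face of the ram's square striking cap (52 x 52 mm, 16 mm thick), 256 mm above the bench when joint ram is 0; it goes down with the ram.
- round_bar: Bystander: round steel bar on two small feet, 22 mm thick, 130 mm long, lying along its x; origin under its middle.
- square_bar: Bystander: short square steel bar, 105 x 22 x 22 mm, lying along its x; origin under its middle.
- hammer: Bystander: cross-peen hammer, wooden handle 250 mm along its x, steel head at +x end, 36 mm high; origin under the handle near the head.
- tongs: Bystander: black tongs, 290 mm along its x, 14 mm high; origin under the rivet.
- punch: Bystander: steel punch standing upright, 38 mm wide, 96 mm tall; origin at centre of its foot.
- tin: Bystander: open metal tin, 84 mm across, 100 mm tall; origin at centre of its foot.
Mind the look-alikes: they are no part of the job. What is shaped like the flat_bar but orange is not meant.

How it is judged:
By the outcome, as a careful person would: the job done as asked, in the order asked, and still so for the second after the job is handed in, with the robot touching nothing.
It also fails if it takes over 51 s, if anything falls off the work surface, if the arm or the gripper's body presses on something with over 40 N, if the wrist force passes 120 N, or if a joint passes its speed limit or range.

## Working session

There is one attempt and no reset: what is moved stays moved. The work goes in short steps, each a Python script; the robot and the scene stay as the last script left them, time stands still between calls to the robot, and variables do not carry over. Pictures are saved under pics/ and viewed, and the job is handed in when it is done.

```bash
ls; mkdir -p pics
python3 - <<'E'
from plant import bot
import cv2,json
for n in ["scene","side","wrist"]:
    s=bot.read_state() 
    im=bot.camera(n); cv2.imwrite(f"pics/{n}0.png",im[:,:,::-1])
    c=bot.get_calibration(n); print(n,{k:(v if not hasattr(v,'tolist') else v.tolist()) for k,v in c.items()})
print(s)
E
```

```text
pics
scene {'fx': 538.9565405335013, 'fy': 538.9565405335013, 'cx': 279.14171753226003, 'cy': 209.28525040563548, 'distortion': [-0.19518597266992874, 0.0, 0.0, 0.0, 0.0], 'view': [[0.22163989962041797, 0.9750654019318825, 0.011100308629378434, 16.25260357385568], [-0.7596743577654236, 0.1655205049249554, 0.6288861841407227, 378.02885660209745], [0.6113678312194242, -0.14781889055463848, 0.7774181310885757, -2086.047372228453], [0.0, 0.0, 0.0, 1.0]]}
side {'fx': 512.8700111609385, 'fy': 512.8700111609385, 'cx': 283.43469839194836, 'cy': 212.79947931053587, 'distortion': [-0.0653261912725173, 0.0, 0.0, 0.0, 0.0], 'view': [[0.9229564911252488, -0.384497050361142, -0.01770123592718856, -596.5682156957346], [0.2010971512045734, 0.44248491413875896, 0.8739376616996316, -183.68147411631085], [-0.32819392326362995, -0.8101661058222547, 0.48571558520355307, -1491.3545393739078], [0.0, 0.0, 0.0, 1.0]]}
wrist {'fx': 347.85466255749657, 'fy': 347.85466255749657, 'cx': 277.8925514049061, 'cy': 205.91920812132437, 'distortion': [-0.014673412553417316, 0.0, 0.0, 0.0, 0.0], 'T_tool_cam': [[0.000631
[... 265 characters left out ...]
 1.0]]}
{'t': 0.1, 'joint_pos': array([ 1.55210398e+00,  3.59324007e-01,  1.11789688e-02, -3.24208259e-04,
       -1.22412797e+00, -2.88106446e-01]), 'qvel': array([-5.42975102e-04, -2.32557856e-03,  1.95903425e-03, -9.55646320e-04,
       -3.36760779e-05,  3.39983203e-04]), 'tau': array([-1.71265376e-03, -5.84158623e+01,  2.93750167e+01,  7.01557875e+00,
        1.01757518e-02, -4.84889142e-05]), 'tcp_pos': array([203.73022552, 643.01677753, 196.6203453 ]), 'eef_rot': array([ 9.88248651e-01, -1.52852984e-01, -5.18801210e-05,  7.52119815e-04]), 'contact_force': array([ 0.56603959,  0.99625159, -0.75968114]), 'moment': array([-0.02123447,  0.00666941,  0.01163704]), 'width': 87.8380847505748}
```

View pics/scene0.png

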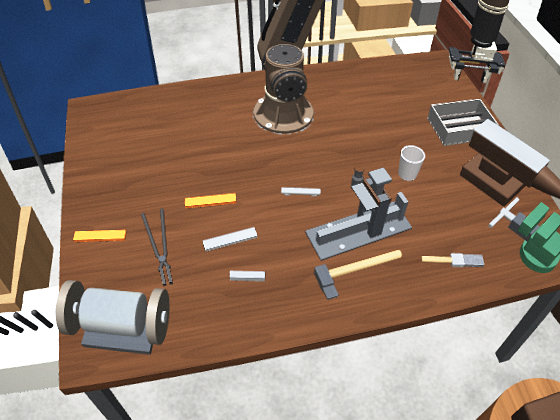

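View pics/side0.png

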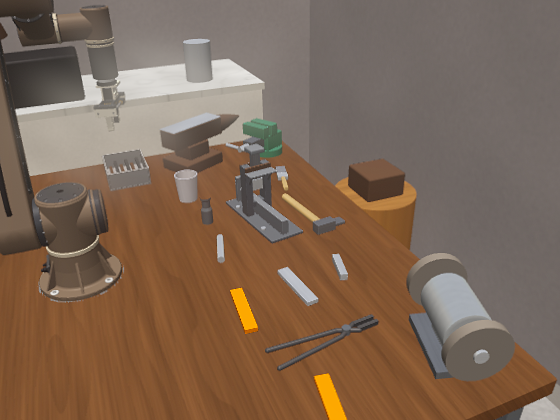

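View pics/wrist0.png

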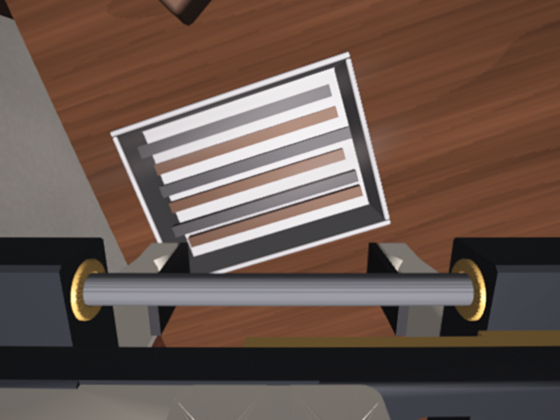

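The scene view shows the flat bar at about (230,239), the guillotine at (360,225), with the runway open toward lower left (feed roughly along +y). In the side view the bar is at (297,285) and the guillotine at (262,205). The wrist view shows only a tray.

```bash
cat > h.py <<'E'
import numpy as np, cv2
from plant import bot
from scipy.spatial.transform import Rotation as R
def cam(n,s=None):
    c=bot.get_calibration(n); K=np.array([[c['fx'],0,c['cx']],[0,c['fy'],c['cy']],[0,0,1.]]); d=np.array(c['distortion'],float)
    if n=='wrist':
        T=np.eye(4);T[:3,:3]=R.from_quat(s['eef_rot']).as_matrix();T[:3,3]=s['tcp_pos']
        W=T@np.array(c['T_tool_cam'])
    else: W=np.linalg.inv(np.array(c['view']))
    return K,d,W   # W cam->world
def ray(C,px):
    K,d,W=C
    u=cv2.undistortPoints(np.array(px,float).reshape(-1,1,2),K,d).reshape(-1,2)
    v=np.c_[u[:,0],-u[:,1],-np.ones(len(u))]@W[:3,:3].T
    return W[:3,3],v
def onplane(C,px,z):
    o,v=ray(C,px); t=(z-o[2])/v[:,2]; return o+v*t[:,None]
def proj(C,P):
    K,d,W=C; V=np.linalg.inv(W); P=np.atleast_2d(np.array(P,float))
    q=P@V[:3,:3].T+V[:3,3]; q=q*[1,-1,-1]
    return cv2.projectPoints(q,np.zeros(3),np.zeros(3),K,d)[0].reshape(-1,2)
E
python3 - <<'E'
import cv2
a=cv2.imread('pics/scene0.png');b=cv2.imread('pics/side0.png')
cv2.imwrite('pics/c1.png',cv2.resize(a[155:275,295:425],None,fx=5,fy=5,interpolation=cv2.INTER_CUBIC)[:600])
cv2.imwrite('pics/c2.png',cv2.resize(b[130:250,210:340],None,fx=5,fy=5,interpolation=cv2.INTER_CUBIC))
E
```

```text
(no output)
```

View pics/c1.png

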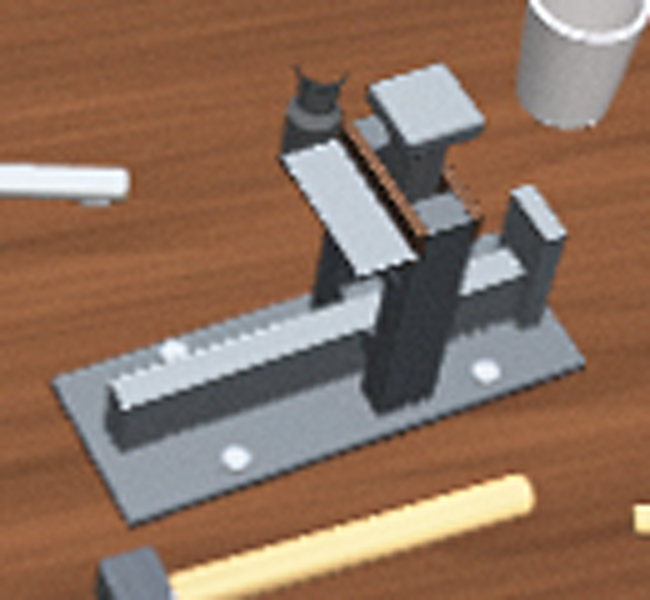

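View pics/c2.png

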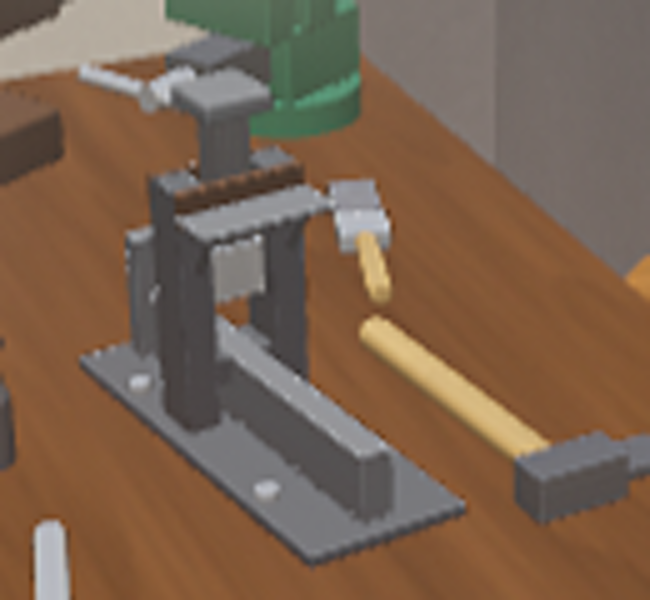

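```bash
cat > m.py <<'E'
from h import *
import sys
f=lambda L,o:np.array(L,float)/5-0.4+o
S=cam('scene');D=cam('side')
sc=f([(55,382),(132,522),(585,362)],[295,155]); sd=f([(80,360),(312,562),(465,507)],[210,130])
print('scene base',onplane(S,sc,10)[:,:2].round(1).tolist()); print('side base',onplane(D,sd,10)[:,:2].round(1).tolist())
# runway top start corners
print('rw scene',onplane(S,f([(110,382),(122,408)],[295,155]),60)[:,:2].round(1).tolist())
print('rw side',onplane(D,f([(355,455),(392,447)],[210,130]),60)[:,:2].round(1).tolist())
print('cap scene',onplane(S,f([(370,92),(440,65),(485,122),(412,145)],[295,155]),256).round(1).tolist(),onplane(S,f([(370,92),(440,65),(485,122),(412,145)],[295,155]),256).mean(0))
p=f([(170,87),(222,70),(270,92),(215,112)],[210,130]);print('cap side',onplane(D,p,256).mean(0))
def bars(n,C):
    im=cv2.imread(f'pics/{n}0.png'); hsv=cv2.cvtColor(im,cv2.COLOR_BGR2HSV)
    m=((hsv[...,1]<60)&(hsv[...,2]>150)).astype(np.uint8)
    if n=='scene': box=(200,225,262,252)
    else: box=(274,262,322,306)
    mm=np.zeros_like(m);x0,y0,x1,y1=box;mm[y0:y1,x0:x1]=m[y0:y1,x0:x1]
    c=max(cv2.findContours(mm,0,cv2.CHAIN_APPROX_NONE)[0],key=cv2.contourArea).reshape(-1,2)
    P=onplane(C,c,14)[:,:2].astype(np.float32); r=cv2.minAreaRect(P); print(n,r,cv2.boxPoints(r).round(1).tolist())
    return r
bars('scene',S);bars('side',D)
E
python3 m.py
python3 - <<'E'
import cv2
a=cv2.imread('pics/scene0.png');b=cv2.imread('pics/side0.png')
import numpy as np
u=cv2.resize(a[215:265,190:275],None,fx=6,fy=6,interpolation=cv2.INTER_CUBIC)
v=cv2.resize(b[255:315,260:345],None,fx=4,fy=4,interpolation=cv2.INTER_CUBIC)
w=np.zeros((560,520,3),np.uint8);w[:300,:510]=u;w[305:545,:340]=v
cv2.imwrite('pics/c3.png',w)
E
```

```text
scene base [[583.1, -63.0], [696.8, -43.7], [642.1, 277.9]]
side base [[523.0, 249.5], [576.5, -74.5], [692.1, -53.2]]
rw scene [[625.8, -41.8], [646.5, -39.8]]
rw side [[620.5, -41.5], [645.9, -41.8]]
cap scene [[596.0, 108.6, 256.0], [584.1, 156.0, 256.0], [631.9, 166.2, 256.0], [639.8, 118.8, 256.0]] [612.93289271 137.40094975 256.        ]
cap side [594.38705131 115.62070178 256.        ]
scene ((563.1921997070312, -303.41558837890625), (43.77931213378906, 170.79901123046875), 6.525567054748535) [[531.7000122070312, -221.10000610351562], [551.0999755859375, -390.70001220703125], [594.5999755859375, -385.79998779296875], [575.2000122070312, -216.10000610351562]]
side ((557.444580078125, -307.7116394042969), (33.87224197387695, 169.703369140625), 6.487514019012451) [[531.0, -225.3000030517578], [550.2000122070312, -393.8999938964844], [583.9000244140625, -390.1000061035156], [564.7000122070312, -221.5]]
```

View pics/c3.png

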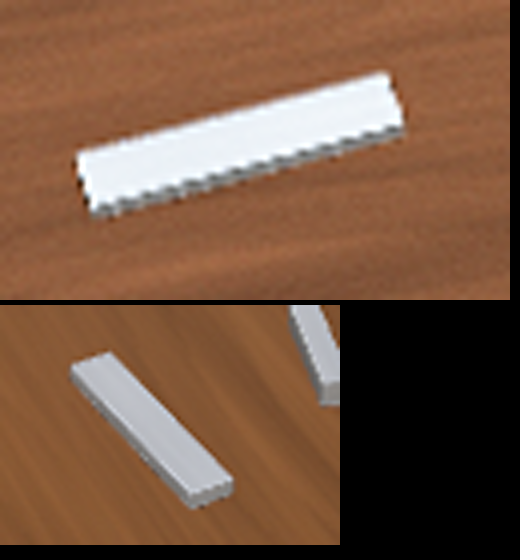

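The views agree on the bar (557,-307, long axis near 96.5°) but differ by about 10 mm on the guillotine, so I'll refine with the wrist camera. First I'll check reach for the planned poses.

```bash
cat >> h.py <<'E'
def ori(az,tilt,sgn):
    """fingers down, tilted by tilt so they point toward azimuth az; tool x = sgn*horizontal az when tilt 0"""
    f=np.array([np.cos(az),np.sin(az),0]); dn=np.array([0,0,-1.])
    z=np.sin(tilt)*f+np.cos(tilt)*dn; x=sgn*(np.cos(tilt)*f-np.sin(tilt)*dn); y=np.cross(z,x)
    return R.from_matrix(np.c_[x,y,z]).as_quat()
E
python3 - <<'E'
from h import *
az=np.radians(99.5);f=np.array([np.cos(az),np.sin(az),0]);o=np.array([604,139,0])
for sg in (1,-1):
    for nm,p,q in [('pick',[557,-307,100],ori(np.radians(96.5),0,sg)),('place',o-120*f+[0,0,60],ori(az,0,sg)),('placehi',o-120*f+[0,0,180],ori(az,0,sg)),('tail',o-190*f+[0,0,55],ori(az,.52,sg)),('end',o-60*f+[0,0,55],ori(az,.52,sg)),('ram',o+[0,0,256],ori(az,0,sg)),('look',o-130*f+[0,0,320],ori(az,0,sg)),('lookbar',[557,-407,300],ori(np.radians(96.5),0,sg))]:
        j=bot.solve_ik(p,q); print(sg,nm,None if j is None else np.round(j,2))
print(bot.read_state()['t'])
E
```

```text
1 pick [-0.2   0.37 -0.21  0.   -0.99 -2.83]
1 place [ 0.35  0.39 -0.28  0.   -0.9   2.96]
1 placehi [ 0.35  0.29 -0.13  0.   -1.15  2.96]
1 tail [-0.12  0.57  0.09 -0.52 -1.29 -2.66]
1 end [ 0.07  0.5  -0.02 -0.57 -1.17 -2.78]
1 ram [ 0.54  0.24 -0.02  0.   -1.31  2.77]
1 look [ 0.33  0.23  0.1   0.   -1.45  2.98]
1 lookbar [-0.35  0.34  0.22  0.   -1.45 -2.68]
-1 pick [-0.2   0.37 -0.21  0.   -0.99  0.31]
-1 place [ 0.35  0.39 -0.28  0.   -0.9  -0.18]
-1 placehi [ 0.35  0.29 -0.13  0.   -1.15 -0.18]
-1 tail [-0.12  0.57  0.09 -0.52 -1.29  0.48]
-1 end [ 0.07  0.5  -0.02 -0.57 -1.17  0.36]
-1 ram [ 0.54  0.24 -0.02  0.   -1.31 -0.38]
-1 look [ 0.33  0.23  0.1   0.   -1.45 -0.16]
-1 lookbar [-0.35  0.34  0.22  0.   -1.45  0.46]
0.15
```

Run:
```python
from h import *
import pickle
az=np.radians(99.5);f=np.array([np.cos(az),np.sin(az),0]);o=np.array([604,139,0])
bot.move_ptp(o-10*f+[0,0,350],ori(az,0,-1))
s1=bot.read_state();im=bot.camera('wrist');cv2.imwrite('pics/w1.png',im[:,:,::-1]);print(s1['t'],s1['contact_force'])
bot.move_ptp([557-6,-307+60,260],ori(np.radians(96.5),0,-1))
s2=bot.read_state();im=bot.camera('wrist');cv2.imwrite('pics/w2.png',im[:,:,::-1]);print(s2['t'])
pickle.dump((s1,s2),open('s.pkl','wb'))
```

```text
2.5333 [ 1.34170118  0.2709534  -0.38194632]
4.0333
```

View pics/w1.png

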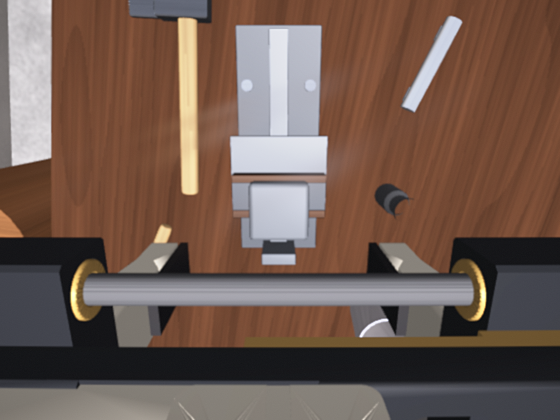

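View pics/w2.png

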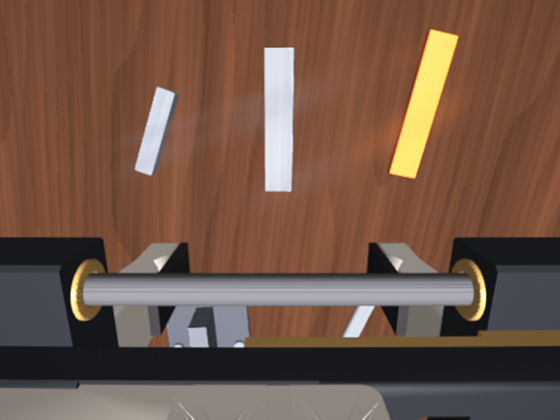

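The w1 picture shows the base's near edge at (237..320, 26), the runway start at (269..288, 28), the guard edge at (231..327, 137) and the cap at (250..309, 182..240). The w2 picture shows the flat bar at (265..293, 48..191), with the orange look-alike to the right and the short bar to the left.

Run:
```python
from h import *
import pickle
s1,s2=pickle.load(open('s.pkl','rb'));A=cam('wrist',s1);B=cam('wrist',s2)
def sub(im,box,ax):  # edges across given box: strongest gradients of averaged profile
    x0,y0,x1,y1=box;g=cv2.cvtColor(im,cv2.COLOR_BGR2GRAY)[y0:y1,x0:x1].astype(float)
    p=g.mean(0 if ax=='x' else 1);d=np.diff(p);k=np.argsort(-abs(d))[:4];return [(round(i+.5+(x0 if ax=='x' else y0),1),round(d[i])) for i in sorted(k)]
w1=cv2.imread('pics/w1.png');w2=cv2.imread('pics/w2.png')
for y in (35,60,115): print('rows',y,sub(w1,(225,y,335,y+8),'x'))
print('base y',sub(w1,(242,15,262,40),'y'),'rw y',sub(w1,(272,15,286,40),'y'))
print('guard',sub(w1,(240,125,320,185),'y'),sub(w1,(222,145,338,165),'x'),'cap',sub(w1,(240,195,320,225),'x'),sub(w1,(258,170,300,245),'y'))
h=cv2.cvtColor(w2,cv2.COLOR_BGR2HSV);m=((h[...,1]<60)&(h[...,2]>140)).astype(np.uint8);m[:,:240]=0;m[:,320:]=0;m[230:]=0
c=max(cv2.findContours(m,0,cv2.CHAIN_APPROX_NONE)[0],key=cv2.contourArea).reshape(-1,2)
print(cv2.boundingRect(c));P=onplane(B,c,14)[:,:2].astype(np.float32);r=cv2.minAreaRect(P);print(r)
bx=cv2.boxPoints(r)
print('tool',s2['tcp_pos'],R.from_quat(s2['eef_rot']).as_matrix().round(4).tolist())
```

```text
rows 35 [(np.float64(235.5), 44), (np.float64(236.5), 35), (np.float64(269.5), 30), (np.float64(320.5), -57)]
rows 60 [(np.float64(236.5), 42), (np.float64(286.5), -31), (np.float64(319.5), -51), (np.float64(320.5), -45)]
rows 115 [(np.float64(237.5), 32), (np.float64(269.5), 29), (np.float64(286.5), -31), (np.float64(318.5), -39)]
base y [(np.float64(23.5), 10), (np.float64(24.5), 45), (np.float64(25.5), 40), (np.float64(26.5), 7)] rw y [(np.float64(23.5), 13), (np.float64(24.5), 53), (np.float64(25.5), 44), (np.float64(28.5), 45)]
guard [(np.float64(136.5), 41), (np.float64(171.5), -47), (np.float64(172.5), -79), (np.float64(174.5), 41)] [(np.float64(229.5), 29), (np.float64(230.5), 65), (np.float64(325.5), -41), (np.float64(326.5), -59)] cap [(np.float64(250.5), 24), (np.float64(251.5), 21), (np.float64(306.5), -28), (np.float64(307.5), -26)] [(np.float64(171.5), -48), (np.float64(172.5), -82), (np.float64(174.5), 43), (np.float64(175.5), 39)]
(264, 47, 31, 145)
((558.9041137695312, -303.7288513183594), (35.32187271118164, 170.2603302001953), 6.266495227813721)
tool [ 551.64445964 -246.2523796   260.34773302] [[0.1141, -0.9935, 0.0007], [-0.9935, -0.1141, -0.0], [0.0001, -0.0007, -1.0]]
```

Run:
```python
from h import *
import pickle
s1,s2=pickle.load(open('s.pkl','rb'));A=cam('wrist',s1)
def P(px,z): return onplane(A,px,z)[:,:2]
bl=P([(236,39),(236.5,64),(237.5,119)],10); br=P([(320.5,39),(320,64),(318.7,119)],10)
rl=P([(269.5,39),(269.5,119)],60); rr=P([(287.2,39),(286.6,119)],60)
ang=lambda a,b:np.degrees(np.arctan2(*(b-a)[::-1]))
print('az',ang(bl[-1],bl[0])+180,ang(br[-1],br[0])+180,ang((rl+rr)[1],(rl+rr)[0])+180)
az=np.radians(99.45);f=np.array([np.cos(az),np.sin(az)]);x=np.array([f[1],-f[0]])
c=(bl+br)/2;print('width',(bl-br)@x);print('base axis x.',c@x,'runway',(rl+rr)@x/2,'cap',P([(251,210),(307,210)],256).mean(0)@x,'guard',P([(230.3,155),(326.2,155)],175).mean(0)@x)
print('f: base start',(P([(278,25)],10)@f)+200,'rw start',P([(278,28.5)],60)@f+185,'guard edge',P([(278,136.5)],175)@f+60, 'cap front', P([(278,182)],256)@f+26)
for k in (8,): print('o',((c@x).mean())*x)
```

```text
az 99.02503739229184 99.99337311320176 99.39669149445047
width [117.66292403 118.23990761 119.49485407]
base axis x. [619.30954547 619.20940823 619.197457  ] runway [619.25752079 619.34878198] cap 618.6120297686932 guard 619.1934079659582
f: base start [42.47774186] rw start [42.30235153] guard edge [42.26743255] cap front [39.30845642]
o [610.83527302 101.67086643]
```

```bash
cat >> h.py <<'E'
AZ=np.radians(99.45);F=np.array([np.cos(AZ),np.sin(AZ),0]);X=np.array([F[1],-F[0],0]);Z=np.array([0,0,1.])
O=619.25*X+42.4*F
def G(x,y,z): return O+x*X+y*F+z*Z
def loc(p): d=np.array(p)-O; return np.array([d@X,d@F,d[2]]).round(1)
E
python3 - <<'E'
from h import *
qb=ori(np.radians(96.3),0,-1)
bot.move_ptp([558.4,-304,60],qb)
bot.line_to([558.4,-304,3.5],120)
s=bot.read_state();print(s['t'],s['tcp_pos'],s['contact_force'])
bot.move_gripper(20,45)
s=bot.read_state();print(s['t'],s['tcp_pos'],s['width'],s['contact_force'])
bot.line_to([558.4,-304,115],150)
s=bot.read_state();print(s['t'],s['width'],s['contact_force'],s['moment'])
im=bot.camera('side');cv2.imwrite('pics/d1.png',im[:,:,::-1])
E
```

```text
5.55 [ 559.25397148 -304.12494885    4.58066565] [0.30794654 0.01417272 0.54566628]
6.75 [ 558.37086048 -304.0047256     3.47416306] 19.887624951472606 [0.01033947 0.32134257 0.78007073]
7.6417 19.771683582049427 [ 0.68051435  0.31045915 -0.49894577] [0.16012785 0.00103779 0.02365895]
```

View pics/d1.png

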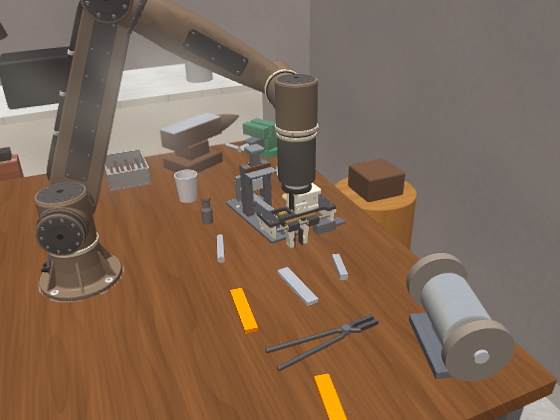

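The gripper closed to 20 mm on nothing and the bar is still at (297,285). I'll check where the TCP projects in this view.

Run:
```python
from h import *
D=cam('side');s=bot.read_state();print(s['tcp_pos'],proj(D,s['tcp_pos']),proj(D,[558.4,-304,14]))
p=cv2.imread('pics/d1.png');cv2.imwrite('pics/d1c.png',cv2.resize(p[170:320,215:365],None,fx=4,fy=4,interpolation=cv2.INTER_CUBIC))
S=cam('scene');im=bot.camera('scene')[:,:,::-1].copy();print(proj(S,s['tcp_pos']))
cv2.imwrite('pics/d2.png',cv2.resize(im[130:300,150:370],None,fx=3.5,fy=3.5,interpolation=cv2.INTER_CUBIC))
```

```text
[ 557.55114376 -303.72587148  113.65518907] [[295.67983612 252.609443  ]] [[296.20859459 282.5853996 ]]
[[227.39150038 217.40345073]]
```

View pics/d1c.png

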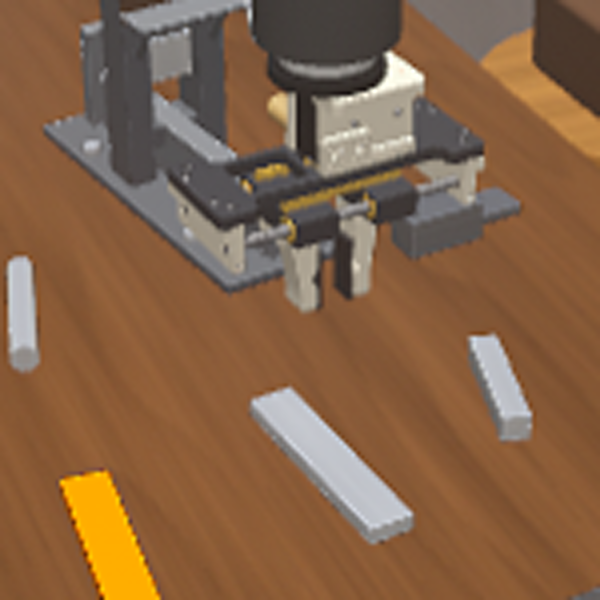

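View pics/d2.png

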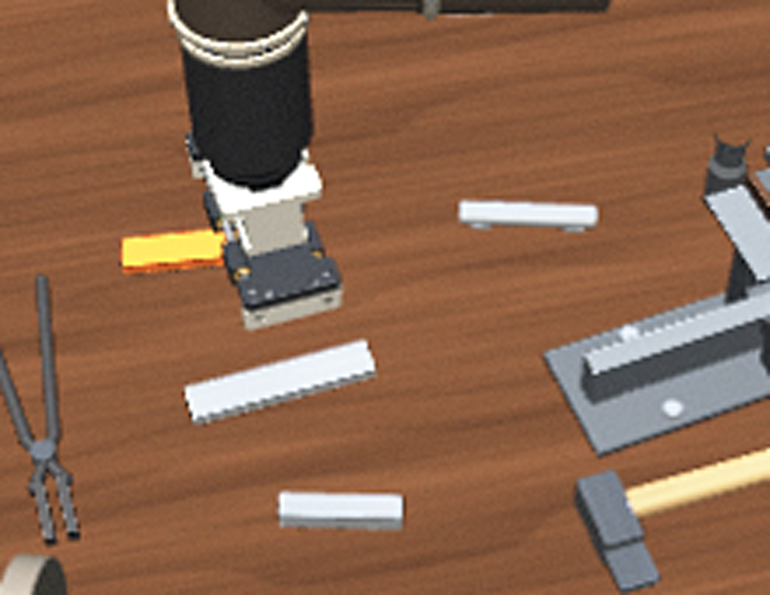

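The tips appear about 20 mm higher than the stated TCP, while the wrist camera scale is right (bar length measured 170.3). I'll touch down on the bar's top gently to measure the offset.

Run:
```python
from h import *
bot.line_to([558.4,-304,19],200)
f0=bot.read_state()['contact_force']
z=19
while z>-12:
    z-=2; bot.line_to([558.4,-304,z],40); s=bot.read_state(); df=s['contact_force']-f0
    print(z,s['tcp_pos'][2].round(2),df.round(1),round(s['t'],2))
    if df[2]>4: break
im=bot.camera('side')[:,:,::-1];cv2.imwrite('pics/d3.png',cv2.resize(im[170:320,215:365],None,fx=4,fy=4,interpolation=cv2.INTER_CUBIC))
```

```text
17 18.19 [ 0.  -0.1  0. ] 8.62
15 15.19 [-0.3  0.8 -0.8] 8.88
13 12.78 [ 0.2 -0.4 -0.6] 9.12
11 10.76 [ 0.1  0.2 -0.5] 9.38
9 8.8 [ 0.1  1.  -1. ] 9.62
7 6.83 [ 0.  -0.2  0.6] 9.88
5 4.83 [ 0.1  0.2 -0.8] 10.12
3 2.81 [ 0.1  0.6 -0. ] 10.38
1 0.83 [ 0.2 -0.4 -1.4] 10.62
-1 -1.17 [-0.5 -0.4 -0.2] 10.88
-3 -3.19 [-0.2  0.8 -0.3] 11.12
-5 -5.18 [-0.4 -0.4 -1.2] 11.38
-7 -7.15 [-0.6 -0.6  0.1] 11.62
-9 -9.18 [-0.2 -0.5 -0.1] 11.88
-11 -11.18 [ 0.1  0.  -1.1] 12.12
-13 -13.17 [ 0.2 -0.5 -0.8] 12.38
```

View pics/d3.png

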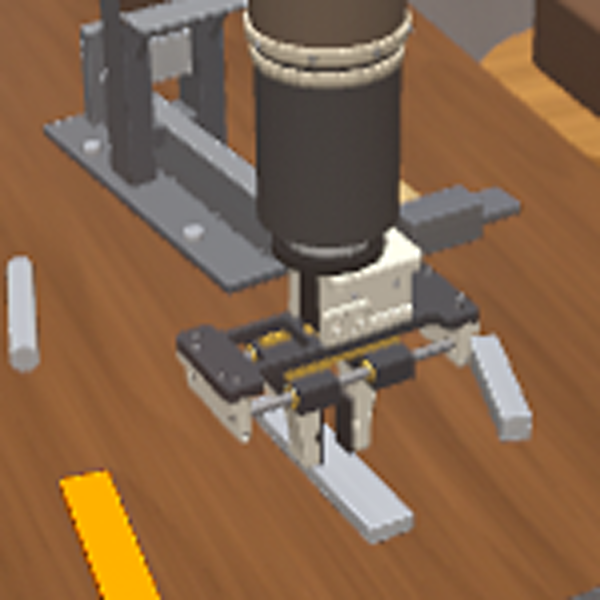

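Run:
```python
from h import *
f0=bot.read_state()['contact_force']
z=-13
while z>-40:
    z-=2; bot.line_to([558.4,-304,z],60); s=bot.read_state(); df=s['contact_force']-f0
    print(z,s['tcp_pos'][2].round(2),df.round(1),round(s['t'],2))
    if df[2]>3: break
im=bot.camera('side')[:,:,::-1];cv2.imwrite('pics/d4.png',cv2.resize(im[170:320,215:365],None,fx=4,fy=4,interpolation=cv2.INTER_CUBIC))
```

```text
-15 -14.71 [-0.9 -0.1  2.6] 12.68
-17 -14.88 [-4.3  2.9 17.3] 12.93
```

View pics/d4.png

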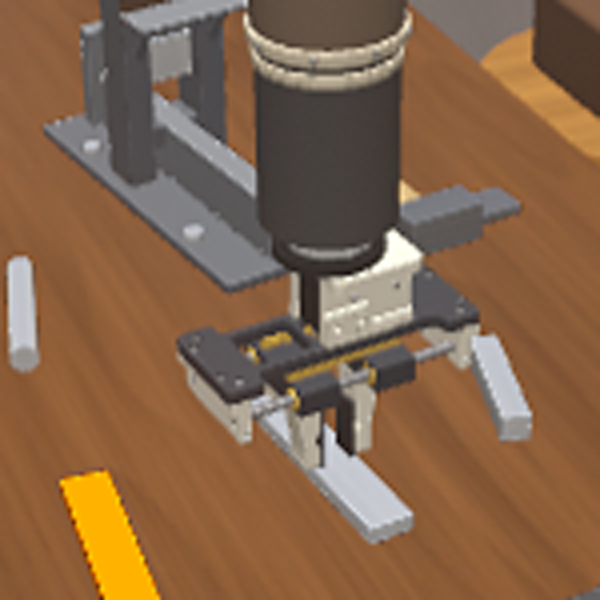

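Contact came at reported TCP z = -14.7 on a bar top of 14 mm, so the fingertips end about 28.7 mm short of the reported TCP. I'll compensate along the tool axis and grasp again.

```bash
cat >> h.py <<'E'
L=28.7
def tip(p,q): return np.array(p,float)+L*R.from_quat(q).as_matrix()[:,2]
def mytip(s=None):
    s=s or bot.read_state(); return s['tcp_pos']-L*R.from_quat(s['eef_rot']).as_matrix()[:,2]
E
python3 - <<'E'
from h import *
qb=ori(np.radians(96.3),0,-1)
bot.line_to(tip([558.4,-304,22],qb),150)
bot.move_gripper(70,45)
bot.line_to(tip([558.4,-304,3],qb),80)
s=bot.read_state();print(s['t'],mytip(s),s['contact_force'])
bot.move_gripper(20,45)
s=bot.read_state();print(s['t'],mytip(s),s['width'],s['contact_force'])
bot.line_to(tip([558.4,-304,115],qb),180)
s=bot.read_state();print(s['t'],s['width'],s['contact_force'],s['moment'])
im=bot.camera('side')[:,:,::-1];cv2.imwrite('pics/d5.png',cv2.resize(im[150:300,215:365],None,fx=4,fy=4,interpolation=cv2.INTER_CUBIC))
E
```

```text
14.5833 [ 557.76298176 -303.87508825    2.04606791] [-0.76182275 -0.18437957  0.76743088]
15.2667 [ 558.2478902  -303.99368088    3.13418112] 33.60911596370681 [-1.23322358  0.0440826   2.01197681]
16.0417 33.58186227664651 [-0.63637038 -0.73872176 -4.82424776] [ 0.06658361  0.02040289 -0.02516626]
```

View pics/d5.png

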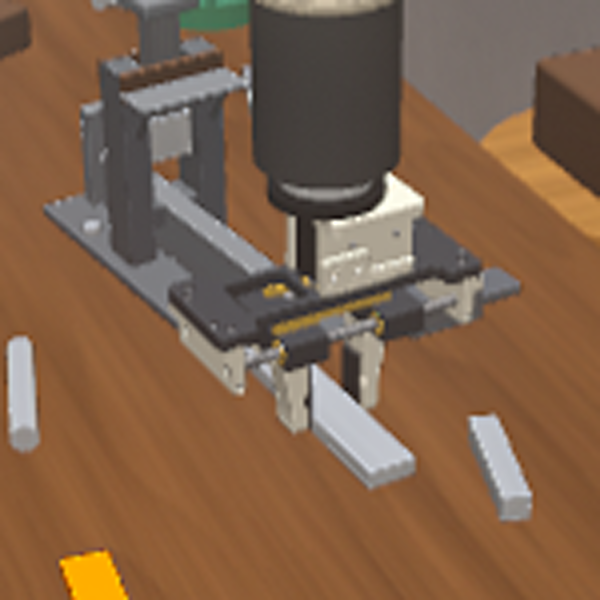

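Bar held level (width 33.6, about 5.6 N of weight). Now lay it on the runway with its centre at local y = -120.

Run:
```python
from h import *
q=ori(AZ,0,-1)
bot.line_to(tip(G(0,-120,115),q),220,q)
s=bot.read_state();print(s['t'],loc(mytip(s)))
bot.line_to(tip(G(0,-120,64),q),80)
bot.pause(.15);s=bot.read_state();print(s['t'],loc(mytip(s)),s['contact_force'],s['width'])
for n in('side','scene'):
    im=bot.camera(n)[:,:,::-1]; c=im[110:260,190:340] if n=='side' else im[120:270,290:440]
    cv2.imwrite(f'pics/e_{n}.png',cv2.resize(c,None,fx=4,fy=4,interpolation=cv2.INTER_CUBIC))
```

```text
17.7667 [  -0.5 -120.9  114.9]
18.7 [   0.2 -120.    63.9] [-0.70194436  0.46513081 -5.72738091] 33.505213902001714
```

View pics/e_side.png

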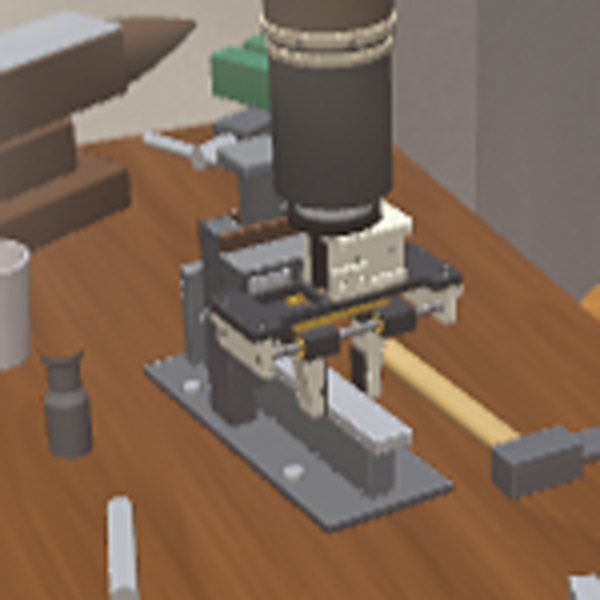

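View pics/e_scene.png

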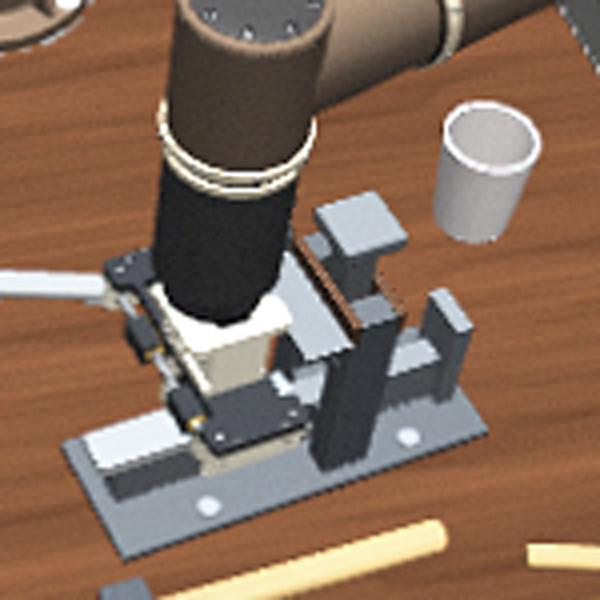

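Run:
```python
from h import *
q=ori(AZ,0,-1)
z=64
for i in range(6):
    z-=.8; bot.line_to(tip(G(0,-120,z),q),40); s=bot.read_state(); print(round(s['t'],2),loc(mytip(s)),s['contact_force'].round(1))
    if s['contact_force'][2]>-2.5: break
bot.move_gripper(60,45)
bot.line_to(tip(G(0,-150,110),q),180)
s=bot.read_state();print(s['t'])
# view pose for check: tail approach pose
qt=ori(AZ,.52,-1)
bot.line_to(tip(G(0,-215,150),qt),250,qt)
s=bot.read_state();print(s['t'],loc(mytip(s)))
for n in('side','scene'):
    im=bot.camera(n)[:,:,::-1];cv2.imwrite(f'pics/g_{n}_raw.png',im); c=im[110:260,190:340] if n=='side' else im[120:270,290:440]
    cv2.imwrite(f'pics/g_{n}.png',cv2.resize(c,None,fx=4,fy=4,interpolation=cv2.INTER_CUBIC))
```

```text
19.05 [ 1.00e-01 -1.20e+02  6.32e+01] [ 0.5 -0.6 -5.7]
19.3 [ 1.00e-01 -1.20e+02  6.32e+01] [-3.1  1.4  3.6]
20.45
21.225 [  -0.4 -215.1  148.7]
```

View pics/g_side.png

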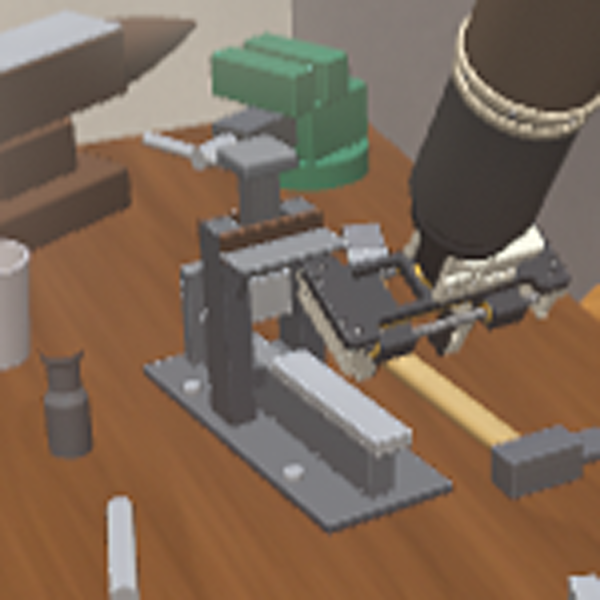

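View pics/g_scene.png

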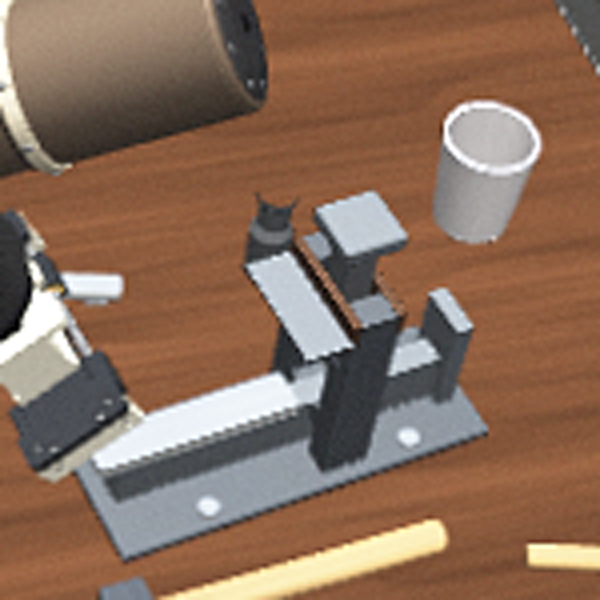

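Run:
```python
from h import *
D=cam('side')
for x in (-38,30,40): print(x,proj(D,G(x,-215,148.7)),proj(D,G(x,-215+14.3,148.7-24.9)), 'world-shift', proj(D,G(x,-215+14.3,148.7-24.9+28.7)))
im=cv2.imread('pics/g_side_raw.png');cv2.imwrite('pics/g2.png',cv2.resize(im[150:220,255:345],None,fx=8,fy=8,interpolation=cv2.INTER_CUBIC))
# bar measured
print('known refs: cap',proj(D,G(0,0,256)),'bar tail corner',proj(D,[G(17,-205,74),G(-17,-205,74)]))
```

```text
-38 [[278.46196255 201.53878599]] [[276.21086788 206.89581017]] world-shift [[275.9803235  198.62322756]]
30 [[297.17687246 195.80515754]] [[294.70560408 201.13891648]] world-shift [[294.6400892  192.97807826]]
40 [[299.86695247 194.98120624]] [[297.36504841 200.31123089]] world-shift [[297.32267067 192.16677057]]
known refs: cap [[253.30637556 144.27256527]] bar tail corner [[292.12368878 216.64320048]
 [283.02685568 219.61690101]]
```

View pics/g2.png

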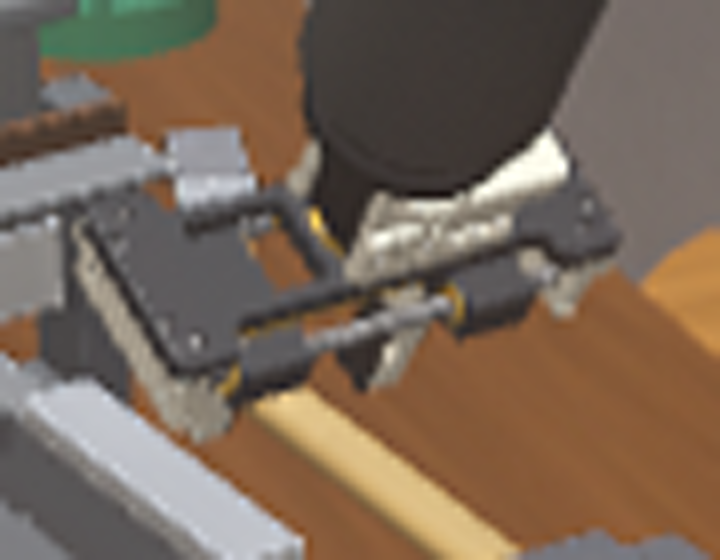

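The bar lies straight on the runway. The tilted fingertip position in the side view matches the tool-axis offset. Now grip the tail lightly with the tool tilted and slide the bar home while watching the force.

Run:
```python
from h import *
qt=ori(AZ,.62,-1)
for y in (-192,-90,-50): print(bot.solve_ik(tip(G(0,y,63),qt),qt))
bot.line_to(tip(G(0,-192,63),qt),150,qt)
s=bot.read_state();print(s['t'],loc(mytip(s)),s['contact_force'])
bot.move_gripper(25,20)
s=bot.read_state();print(s['t'],loc(mytip(s)),s['width'],s['contact_force'])
bot.line_to(tip(G(0,-100,63),qt),110)
s=bot.read_state();print(s['t'],loc(mytip(s)),s['width'],s['contact_force'])
for n in('side','scene'):
    im=bot.camera(n)[:,:,::-1];cv2.imwrite(f'pics/i_{n}_raw.png',im); c=im[110:260,190:340] if n=='side' else im[120:270,290:440]
    cv2.imwrite(f'pics/i_{n}.png',cv2.resize(c,None,fx=4,fy=4,interpolation=cv2.INTER_CUBIC))
```

```text
[-0.15223138  0.61883516  0.11867338 -0.60339635 -1.33738561  0.54142239]
[-0.01453786  0.55892621  0.01925177 -0.65034219 -1.23530013  0.46474351]
[ 0.04310713  0.54006393 -0.01036013 -0.66823578 -1.19660864  0.43021622]
22.0667 [   0.5 -192.2   63.6] [-0.35120289  1.31595136  0.44669113]
22.6167 [   0.2 -192.1   63.6] 33.695589086959366 [-0.53164191 -0.9345847   5.03891847]
23.6 [   0.6 -100.1   63.7] 33.634614398727315 [ 1.67312053 -1.16983817  6.44355179]
```

View pics/i_side.png

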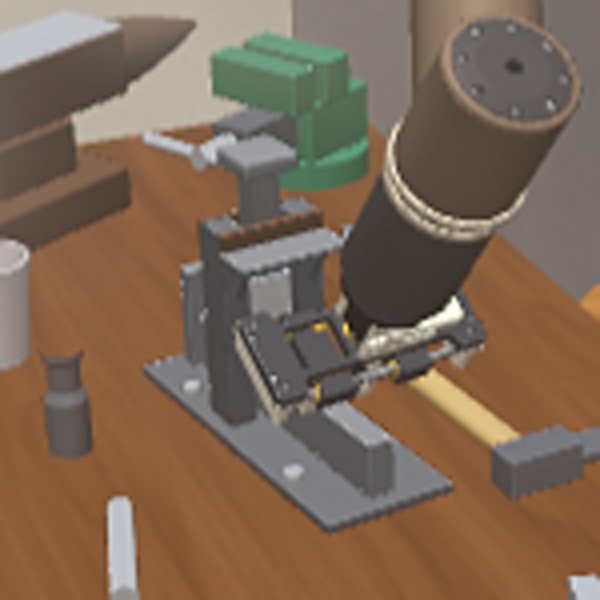

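View pics/i_scene.png

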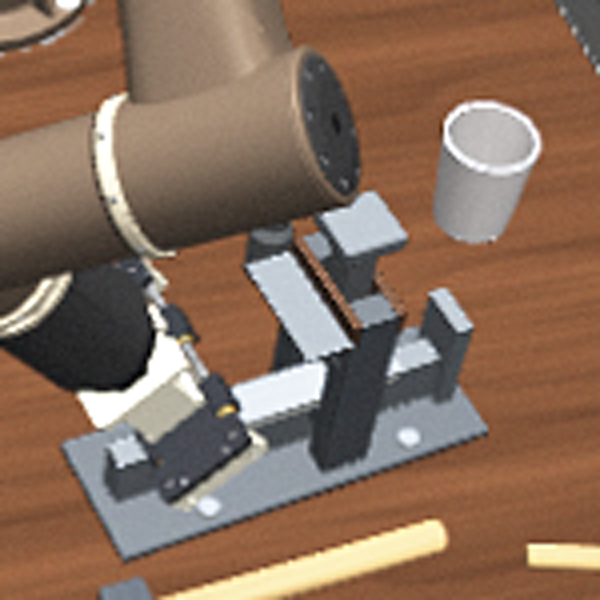

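Run:
```python
from h import *
qt=ori(AZ,.62,-1)
bot.line_to(tip(G(0,-66,63),qt),80)
f0=bot.read_state()['contact_force']
y=-66
while y<-47:
    y+=2; bot.line_to(tip(G(0,y,63),qt),60); s=bot.read_state(); d=s['contact_force']-f0
    print(round(s['t'],2),loc(mytip(s)),'feedF',round(d@F,1),d.round(1))
    if d@F<-9: break
for n in('side','scene'):
    im=bot.camera(n)[:,:,::-1];cv2.imwrite(f'pics/k_{n}_raw.png',im); c=im[110:260,190:340] if n=='side' else im[120:270,290:440]
    cv2.imwrite(f'pics/k_{n}.png',cv2.resize(c,None,fx=4,fy=4,interpolation=cv2.INTER_CUBIC))
```

```text
24.52 [  0.8 -65.2  63.7] feedF -3.0 [ 1.1 -2.9  2. ]
24.77 [  0.8 -63.6  63.7] feedF -4.8 [ 2.  -4.5  1.9]
25.02 [  0.8 -61.8  63.6] feedF -4.8 [ 1.7 -4.6  2.2]
25.27 [  0.8 -59.7  63.6] feedF -6.4 [ 1.5 -6.2  1.2]
25.52 [  0.9 -58.   63.6] feedF -6.1 [ 1.6 -5.9  1.3]
25.77 [  0.9 -58.   63.7] feedF -11.9 [  0.9 -11.9   2.6]
```

View pics/k_side.png

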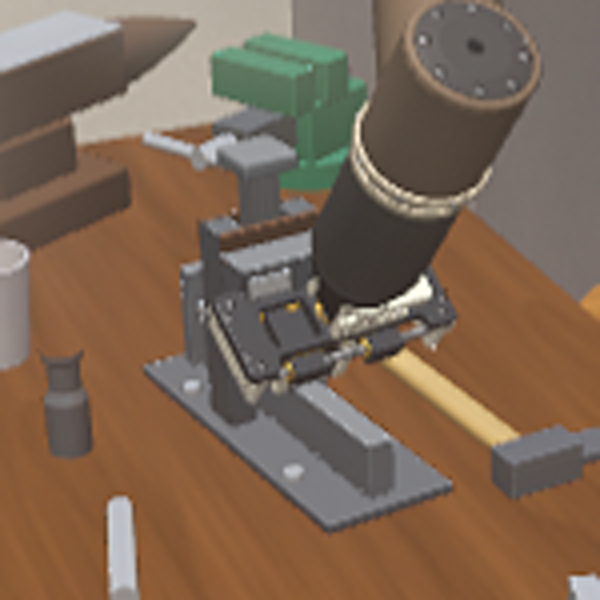

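View pics/k_scene.png

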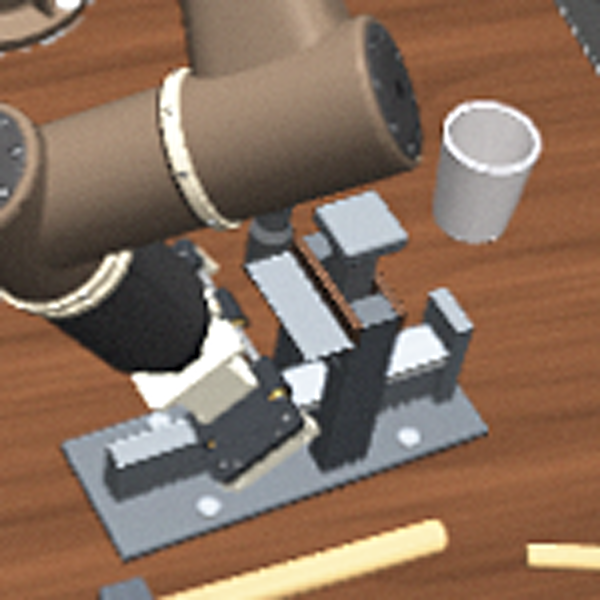

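Run:
```python
from h import *
qt=ori(AZ,.62,-1)
for y in(-51.5,-57.5):
    bot.line_to(tip(G(0,y,63),qt),60);s=bot.read_state();print(round(s['t'],2),loc(mytip(s)),s['contact_force'].round(1))
bot.move_gripper(52)
s=bot.read_state();print(round(s['t'],2),loc(mytip(s)),s['contact_force'].round(1))
u=-R.from_quat(qt).as_matrix()[:,2]
bot.line_to(tip(G(0,-57.5,63)+u*110,qt),180)
s=bot.read_state();print(round(s['t'],2),loc(mytip(s)),s['contact_force'].round(1))
for n in('side','scene'):
    im=bot.camera(n)[:,:,::-1];cv2.imwrite(f'pics/n_{n}_raw.png',im); c=im[110:260,190:340] if n=='side' else im[120:270,290:440]
    cv2.imwrite(f'pics/n_{n}.png',cv2.resize(c,None,fx=4,fy=4,interpolation=cv2.INTER_CUBIC))
C=cam('scene');h=lambda p:((proj(C,p)-[290,120]+.5)*4).round().tolist()
print('tail home corners',h([G(-17,-70,74),G(17,-70,74)]),'front',h([G(-17,100,74),G(17,100,74)]))
C=cam('side');h=lambda p:((proj(C,p)-[190,110]+.5)*4).round().tolist()
print('side tail',h([G(-17,-70,74),G(17,-70,74)]), 'rail start',h([G(-12,-185,60),G(12,-185,60)]))
```

```text
26.12 [  0.9 -57.6  63.6] [  1.9 -22.6   9.6]
26.38 [  0.4 -59.3  63.6] [-0.1 -9.2  8.4]
26.95 [ -0.1 -57.2  62.8] [-0.2  0.4 -0.3]
27.71 [  -0.5 -120.8  151.8] [-0.8  1.3 -0.5]
tail home corners [[241.0, 383.0], [260.0, 415.0]] front [[428.0, 321.0], [449.0, 351.0]]
side tail [[288.0, 374.0], [323.0, 363.0]] rail start [[366.0, 444.0], [392.0, 435.0]]
```

View pics/n_side.png

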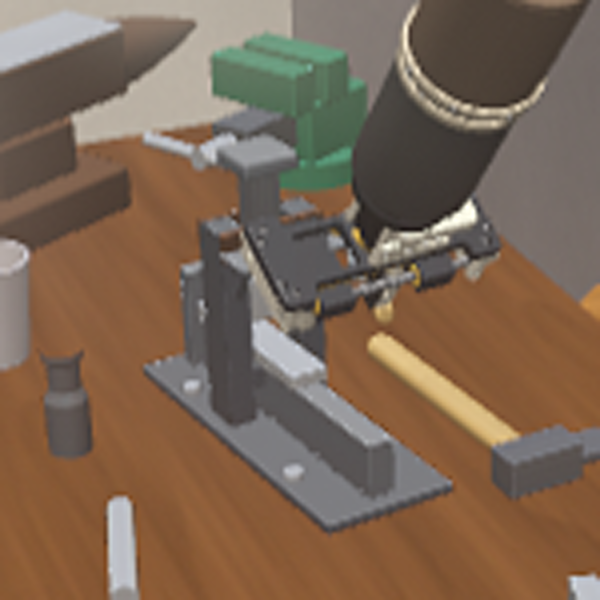

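View pics/n_scene.png

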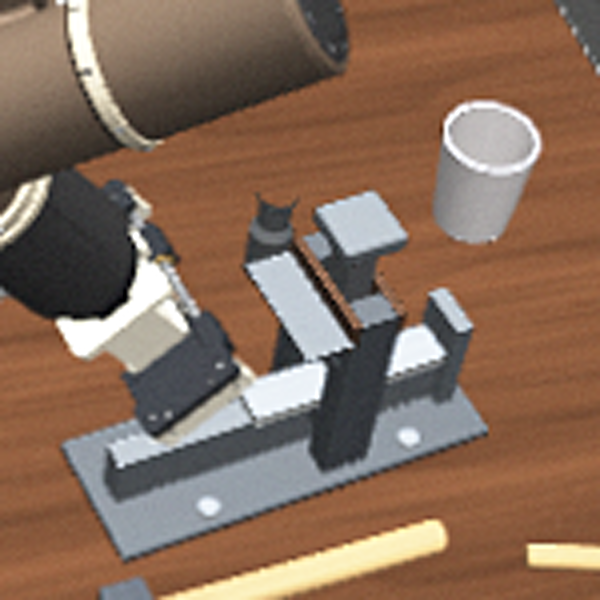

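Bar looks home: tail edge seen at about (293..326, 376) in the side crop, near the expected position. Easing back with the grip still closed might have drawn it off by a millimetre, so I'll re-grip, push, and release while still pushing.

Run:
```python
from h import *
qt=ori(AZ,.62,-1);u=-R.from_quat(qt).as_matrix()[:,2]
bot.line_to(tip(G(0,-60,63),qt),180)
bot.move_gripper(25,20)
s=bot.read_state();print(round(s['t'],2),loc(mytip(s)),s['width'],s['contact_force'].round(1))
for y in(-58,-56,-54,-52.5):
    bot.line_to(tip(G(0,y,63),qt),60);s=bot.read_state();print(round(s['t'],2),loc(mytip(s)),s['contact_force'].round(1))
bot.move_gripper(52)
s=bot.read_state();print(round(s['t'],2),loc(mytip(s)),s['contact_force'].round(1))
bot.line_to(tip(G(0,-52.5,63)+u*90,qt),180)
q=ori(AZ,0,-1)
bot.line_to(tip(G(0,-150,310),q),300,q)
s=bot.read_state();print(round(s['t'],2),loc(mytip(s)))
```

```text
29.01 [  0.4 -60.6  63.8] 33.90095358782518 [ 0.2 -1.8  4.5]
29.26 [  0.7 -59.4  63.8] [-0.  -5.1  6.4]
29.51 [  0.7 -58.9  63.8] [  0.7 -11.3   6.6]
29.76 [  0.7 -58.8  63.8] [  1.  -18.    6.5]
30.01 [  0.7 -58.7  63.8] [  0.7 -21.8   8.5]
30.58 [ -0.  -52.1  62.9] [-0.3 -0.6  0.3]
32.0 [  -0.5 -148.4  308.7]
```

Run:
```python
from h import *
q=ori(AZ,0,-1)
bot.move_gripper(4)
bot.line_to(tip(G(0,0,275),q),250)
f0=bot.read_state()['contact_force']
bot.line_to(tip(G(0,0,260),q),80)
bot.line_to(tip(G(0,0,231),q),30)
s=bot.read_state();print(round(s['t'],2),loc(mytip(s)),(s['contact_force']-f0).round(1))
z=231
while z>216:
    z-=1.5; bot.line_to(tip(G(0,0,z),q),25); s=bot.read_state(); d=s['contact_force']-f0
    print(round(s['t'],2),loc(mytip(s)),d.round(1))
    if d[2]>14: break
bot.pause(.2);s=bot.read_state();print(round(s['t'],2),loc(mytip(s)),(s['contact_force']-f0).round(1))
```

```text
35.17 [1.000e-01 0.000e+00 2.308e+02] [ 0.3 -0.2  0.9]
35.42 [1.000e-01 0.000e+00 2.295e+02] [ 1.6 -0.9  1.9]
35.67 [1.00e-01 0.00e+00 2.28e+02] [1.  0.6 2.3]
35.92 [1.000e-01 0.000e+00 2.264e+02] [ 1.3 -0.4  2.4]
36.17 [1.00e-01 0.00e+00 2.25e+02] [1.1 0.5 3.3]
36.42 [2.000e-01 0.000e+00 2.249e+02] [-2.7  0.  10.5]
36.67 [2.000e-01 0.000e+00 2.248e+02] [-6.1 -0.7 18.9]
36.87 [2.000e-01 0.000e+00 2.248e+02] [-6.   0.7 18.7]
```

The ram seated at tip z = 224.8 (expected 225) and the force rose to 19 N. Retract and inspect.

Run:
```python
from h import *
q=ori(AZ,0,-1)
bot.line_to(tip(G(0,0,300),q),120)
bot.move_ptp(tip(G(-60,-10,330),q)+np.array([-60,0,0]),q)
bot.pause(.3)
s=bot.read_state();print(round(s['t'],2),s['contact_force'])
ims=[bot.camera(n)[:,:,::-1] for n in ('side','scene','wrist')]
for n,i in zip(('side','scene','wrist'),ims): cv2.imwrite(f'pics/z_{n}_raw.png',i)
a=cv2.resize(ims[0][110:260,190:290],None,fx=4,fy=4,interpolation=cv2.INTER_CUBIC);b=cv2.resize(ims[1][140:290,340:440] if 0 else ims[1][120:270,300:400+15],None,fx=4,fy=4,interpolation=cv2.INTER_CUBIC)[:, :400]
cv2.imwrite('pics/z.png',np.hstack([a,b]))
```

```text
38.52 [ 0.28339893 -0.02377594 -0.80106338]
```

View pics/z.png

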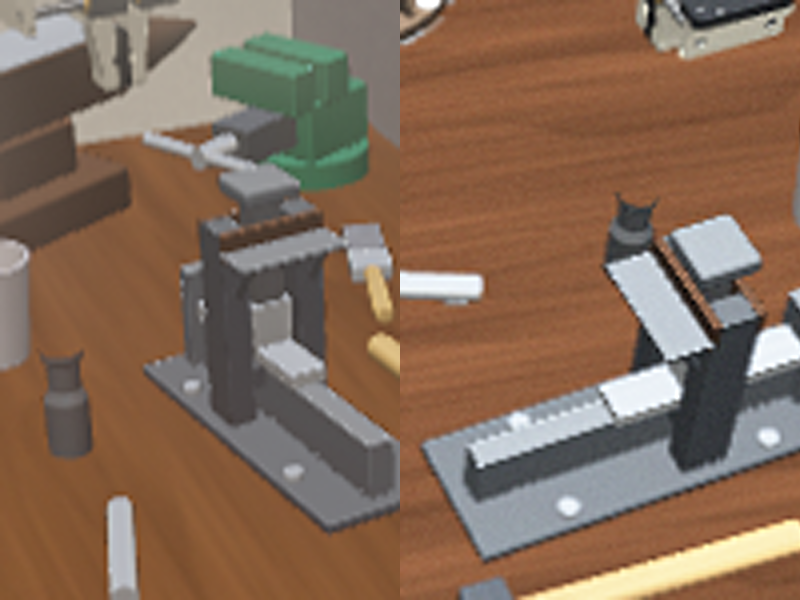

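View pics/z_scene_raw.png

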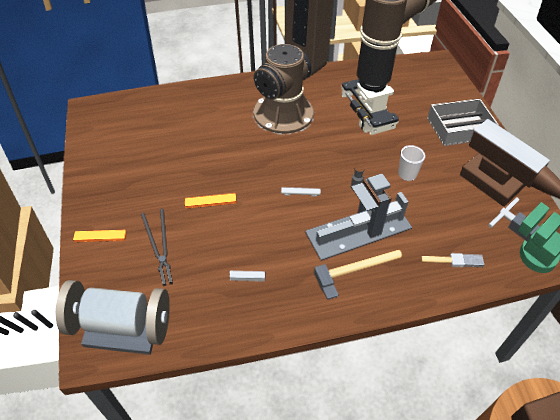

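View pics/z_wrist_raw.png

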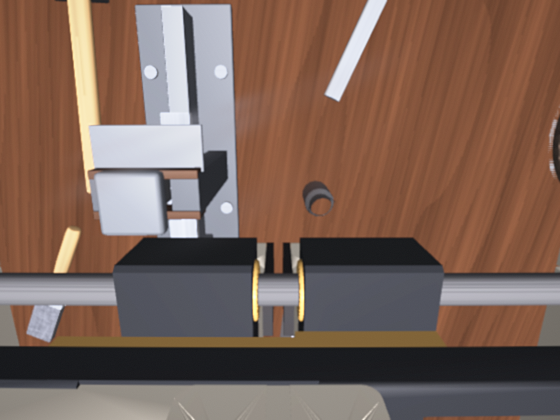

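The bar lies flat on the runway, the die rests on it and the bystanders haven't moved. In the wrist view the tail edge is at about (175,113), just past the guard. One numeric check, then I'll hand in.

Run:
```python
from h import *
s=bot.read_state();A=cam('wrist',s)
for p,z in (((162,113.5),74),((189,113.5),74),((175,125),175),((180,7),60)): print(p,loc(onplane(A,[p],z)[0]))
a=cv2.imread('pics/scene0.png');b=cv2.imread('pics/z_scene_raw.png')
d=(cv2.absdiff(a,b).max(2)>40).astype(np.uint8);d=cv2.morphologyEx(d,cv2.MORPH_OPEN,np.ones((3,3)))
print([cv2.boundingRect(c) for c in cv2.findContours(d,0,2)[0]])
bot.close_job();print(s['t'])
```

```text
(162, 113.5) [ 15.5 -69.3  74. ]
(189, 113.5) [-15.7 -69.2  74. ]
(175, 125) [-27.6 -60.3 175. ]
(180, 7) [  -9.6 -183.6   60. ]
[(203, 227, 54, 24), (350, 211, 17, 8), (388, 208, 3, 3), (389, 201, 12, 9), (369, 168, 23, 22), (279, 80, 28, 22), (288, 77, 3, 3), (273, 72, 3, 3), (268, 70, 4, 4), (283, 69, 4, 3), (290, 68, 3, 3), (254, 67, 20, 32), (269, 65, 7, 5), (450, 48, 20, 32), (257, 40, 6, 18), (471, 27, 32, 56), (262, 21, 8, 28), (494, 14, 10, 16), (493, 11, 3, 3), (270, 11, 4, 6), (420, 4, 6, 7), (478, 0, 31, 13), (420, 0, 16, 4), (341, 0, 71, 135), (302, 0, 30, 78), (272, 0, 15, 45)]
the job is handed in; nothing more can be done
38.675
```

The flat bar is loaded and home, the ram is down on it, and I handed the job in at 38.7 s of the 51 s allowed.

**What I did:** I laid the bar on the runway, gripped its tail with the tool tilted, and slid it under the guard to the end stop. I then lowered the ram with closed fingers and backed clear.

**Last checks:**
- **Bar home:** The bar stopped moving forward while the push rose to about 22 N. The tail edge measured local y = -69.3 mm (target -70) and the sides came out at ±15.6 mm, so the bar is straight and centred to within the roughly 2 mm camera calibration.
- **Ram down:** The ram stopped with the fingertips at z = 224.8 mm, where 225 is expected with the die on the bar. Force there rose from about 3 N to 19 N.
- **Bystanders:** Comparing the scene picture before and after shows changes only at the bar, the guillotine and the arm.

**What disagreed or failed:**
- **Missed first grasp:** The fingers closed above the bar because the fingertips really end about 28.7 mm short of the reported TCP. I measured this by touching the bar's top (about 17 N peak) and corrected for it from then on.
- **Side camera:** It disagreed with the other two views by about 10 mm on the guillotine, so I used the wrist view for its pose.
- **Seating the bar twice:** I pushed the bar home a second time because easing back with the grip still closed might have pulled it about 1 mm off the stop.

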